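Tare the bar scale on the drinks trolley

ROBOT

A 6-joint arm with a two-finger parallel gripper is mounted at the origin on the work surface. World frame = base frame: x ahead of the robot, y to its left, z up, the work surface at z = 0. Lengths are in mm, angles in rad, forces in N, time in s.
With the tool pointing down it reaches from about 300 to 775 mm from the base axis. Payload 14.6 kg.
Tool frame: the origin (TCP) lies midway between the tips of the shut fingers; the grasp point (between the pads) lies 19 mm behind it (manip.tcp_to_grasp is the distance from the TCP to the grasp point, in mm); z points along the fingers, x is the direction in which the jaws open and shut, and the axes are right-handed (so a half turn about z gives the same grasp; the last joint's range is limited). The gripper opens to 94 mm and grips with 3 to 60 N. Pads are 16 mm wide; open, the fingers measure 119 mm over their backs; the gripper's body (75 mm by 177 mm) begins 78 mm behind the grasp point.
Start: joints at [1.268, 0.3, 1.521, -0, 1.321, -0.067], TCP at [128.489, 534.771, 205.446] pointing down, gripper open.
Joint ranges: [-3.03, 3.03], [-0.79, 2.21], [0.23, 2.52], [-1.04, 4.18], [0, 3.07], [-2.55, 2.55]. Speed limits (rad/s): [2.22, 2.22, 2.57, 3.14, 3.14, 3.14].

INTERFACE

Orientations are given as [roll, pitch, yaw] about the fixed x, y, z axes, in that order (R = Rz(yaw) Ry(pitch) Rx(roll)).
In Python, from cell import manip gives the robot as it stands.
- The arm moves only by the tool arm_command, never from a script. Its argument "steps" is a list of rows, each a list of 3 entries, a list of its own where there are three numbers: the opening, from 0 (shut) to 1 (fully open), then the shift along the tool's x, y, z in cm, then the turn about the tool's z in rad. A call has 1 to 5 rows; each row shifts and turns the commanded pose from where the row before left it, along the tool's axes as they then stand; what a row does not reach is not made up. A row lasts 1/12 s, in which the tool goes at most 41.7 mm and 7.16 degrees, less where a joint would pass 70% of its speed; a pose out of reach is approached as far as the arm can. A call with a gripper value outside its range is refused whole. The fingers move at their own pace and stop on an object; "force" is the grip in N (left out, the last holds). Time passes only in rows, so rows that do not move let the fingers close. It gives the time, the measured TCP pose, the force and the opening at its end, in the units of the state.
- manip.read_state(): the state, without advancing time (a new reading comes with each control period).
- manip.camera(name): name is "scene" or "top" or "wrist"; returns (picture, depth): 480x640x3 uint8, red, green, blue; 480x640 float32, mm along the optical axis (not along the pixel's ray), 0 where there is no reading.
- manip.calibration(name): a dict with "fx", "fy", "cx", "cy" (pixels), "distortion" ([k1, k2, p1, p2, k3] as OpenCV has them; the pictures are not rectified), "R" (3x3) and "t" (3): a world point X has camera coordinates R X + t; the wrist camera has in their place "tool_from_camera" (4x4, takes a point from camera to tool coordinates, whose origin is the TCP and whose axes are the tool frame's). Camera axes: x right, y down, z forward; pixel columns grow to the right and rows downward; lengths in mm; the calibration is good to about 2 mm. A picture is of the moment at which its call begins: read the wrist's pose just before it. calibration takes no time and is no camera call.
- manip.sign_off(): hands the job in, once; it reports no verdict.
The state is a dict: "clock": time; "joints": joint angles; "qd": joint speeds; "effort": joint torques, N m; "eef_pos": TCP position; "eef_rot": TCP orientation; "wrist_force": force on the tool from outside, world axes, zero at the start; "moment": the same for the moment, N m; "finger_gap": finger opening in mm.
Only numpy, scipy, OpenCV 4.12 (cv2) and the standard library are available. Lean on these libraries where they do the work, as an engineer would, in place of code of your own. Each camera call takes 0.05 s, during which the arm holds its last target.

TASK

The empty glass cup standing on the bar scale should count for nothing: turn the scale's winged tare knob, a little at a time, until the dial's pointer lies on the broad zero mark, then let go. Leave the cup standing on the pan, and leave the other things on the trolley, the speaker's volume knob included, as they are.

Things in the scene. Friction and masses are not known exactly. Their poses are not given: they have to be found in the camera images.
- tare_grip (a point): point on the axis of the tare knob at the height to grip, 72 mm above the trolley top. The knob is a black upright wing (bar) 44 mm long, 13 mm thick, on a thin 44 mm round aluminium skirt, at one end of the steel bar scale. The wing runs from 49 mm to 83 mm above the trolley top (the scale's flat steel top is at 45 mm, the skirt's top at 49 mm). The point turns with the knob: x along the wing's length, y across its thickness, z up
- tare_knob (a joint): turn of the tare knob in rad, growing clockwise seen from above; 0 is where the pointer is exactly on the zero mark. It starts clockwise of that (0.55 to 1.3), so it has to be turned anticlockwise. It turns against light friction (about 0.03 N m) and stays where it is left; stops at -1.7 and 1.7. The pointer is geared to it and turns by the same angle in the same sense, so that the wing always stands parallel to the pointer
- pointer_tip (a point): tip (outer end of the long arm) of the black dial pointer, 55 mm from the dial's centre; the dial is a white disc 148 mm across, lying flat under a clear cover (55 mm above the trolley top) in the middle of the scale, its centre 120 mm from the knob's axis. Moves with the pointer; x points outward along the pointer
- zero_mark (a point): inner end of the zero mark, a broad black bar 9 mm wide and 16 mm long at the dial's rim (all other graduations are thin and short), 55 mm from the dial's centre, where the pointer's tip comes to lie when it is aligned. x points outward from the dial's centre
- scale: the bar scale, fixed, a steel housing 160 mm (x) by 400 mm (y) and 45 mm high; origin at the centre of its underside on the trolley top, z up. Along its y: the pan at -125 mm, the dial at +30 mm, the tare knob at +150 mm
- cup: glass Boston cup, 145 mm high, 88 mm wide at the rim and 62 mm at the foot, standing loose and upright on the scale's round pan (124 mm wide, top 58 mm above the trolley top), at the scale's end away from the knob; origin at the centre of its underside
- shaker: steel shaker tin, 172 mm high, 90 mm wide at the rim, standing loose on the trolley top; origin at the centre of its underside; bystander
- mould: grey silicone ice ball mould, 82 mm wide, 80 mm high, loose on the trolley top; origin at the centre of its underside; bystander
- coaster: white ceramic coaster, a disc 96 mm wide and 8 mm thick, loose on the trolley top; origin at the centre of its underside; bystander
- speaker: fixed little wooden speaker, 130 mm (x) by 80 mm (y) and 55 mm high, near the knob's end of the scale; origin at the centre of its underside; bystander
- volume_line (a point): white line on top of the round volume knob (36 mm wide, 18 mm high) on the speaker, 15 mm from that knob's axis and 73 mm above the trolley top; the knob is not to be turned

How it is judged (in metres and radians):
At the end, for the whole second after the job is handed in: The pointer's tip rests within 12 mm of the inner end of the zero mark (about 12 degrees of turn either way), the knob is at rest, and the cup stands upright on the scale's pan (horizontal distance between pointer_tip and zero_mark below 0.012 m and velocity of joint tare_knob between -0.05 and 0.05 rad/s and angle between cup's own z axis and vertical below 0.1 rad and z of cup in the frame of scale between 0.052 and 0.066 m); the robot touches nothing.
It fails at once if the cup is shifted by more than 30 mm (distance of cup from where it was at the start of the episode above 0.03 m).
It fails at once if the shaker tin, the mould or the coaster is shifted by more than 30 mm (distance of any of shaker, mould, coaster from where it was at the start of the episode above 0.03 m).
It fails at once if the speaker's volume knob is turned (its white line shifts by more than 6 mm) (distance of volume_line from where it was at the start of the episode above 0.006 m).
It also fails if it takes over 29 s, if anything falls off the work surface, if the arm or the gripper's body presses on something with over 40 N, if the wrist force passes 120 N, or if a joint passes its speed limit or range.

## Working session

There is one attempt and no reset: what is moved stays moved. The work goes in short steps, Python scripts to look and compute and a tool call to move; the robot and the scene stay as the last step left them, time stands still between calls to the robot, and variables do not carry over. Pictures are saved under pics/ and viewed, and the job is handed in when it is done.

Besides the shell and the picture viewer there is one more tool, called as name(argument=value, ...), one argument or row to a line, values as JSON. arm_command: Moves the arm, as the interface text tells. Its arguments: {"type":"object","properties":{"steps":{"type":"array","items":{"type":"array"}},"force":{"type":"number"}},"required":["steps"]}

```bash
mkdir -p pics; ls
python3 - <<'E'
from cell import manip
import cv2
s=manip.read_state();print(s)
for n in("top","scene"):
    p,d=manip.camera(n);cv2.imwrite(f"pics/{n}0.png",p[:,:,::-1]);
    import numpy as np;np.save(f"pics/{n}0.npy",d);print(manip.calibration(n))
E
```

```text
pics
{'clock': 0.0, 'joints': array([ 1.26840367e+00,  3.00461091e-01,  1.52160309e+00, -3.34301834e-06,
        1.32071825e+00, -6.66110245e-02]), 'qd': array([ 0.00166804,  0.00115051,  0.00031142, -0.00034688, -0.00220791,
       -0.00018355]), 'effort': array([-1.30446566e-03, -5.31778944e+01, -3.52747750e+01,  7.07415026e-02,
        2.43245781e-02, -9.58158012e-05]), 'eef_pos': array([128.4085331 , 534.51505722, 204.88251691]), 'eef_rot': array([-3.14151669e+00,  1.18735642e-03,  1.33501557e+00]), 'wrist_force': array([ 0.35060225, -0.24474065, -0.38045297]), 'moment': array([-0.01499799,  0.02145414, -0.01865185]), 'finger_gap': 94.08266084987571}
{'fx': 556.7868874923902, 'fy': 556.7868874923902, 'cx': 313.0765248691921, 'cy': 239.12004422693317, 'distortion': array([0.0044396, 0.       , 0.       , 0.       , 0.       ]), 'R': array([[ 0.00735785, -0.99985488,  0.01536478],
       [-0.99852815, -0.00817201, -0.0536167 ],
       [ 0.05373448, -0.01494767, -0.99844337]]), 't': array([   8.69122253,  614.4878868 , 1073.37961764])}
{'fx': 599.3242738006562, 'fy': 599.3242738006562, 'cx': 310.04881295311816, 'cy': 251.19440022122134, 'distortion': array([-0.11864414,  0.        ,  0.        ,  0.        ,  0.        ]), 'R': array([[-0.89219463,  0.45153875, -0.01007493],
       [ 0.25628583,  0.48777495, -0.83450175],
       [-0.37189558, -0.74712004, -0.55091317]]), 't': array([ 549.29194453, -115.13505052, 1407.89665569])}
```

View pics/top0.png

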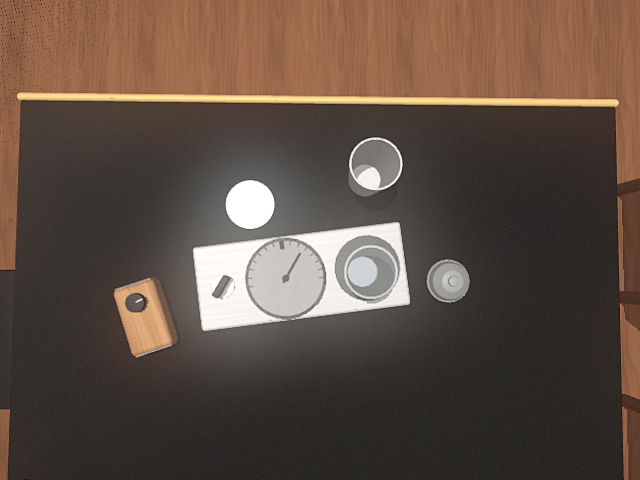

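View pics/scene0.png

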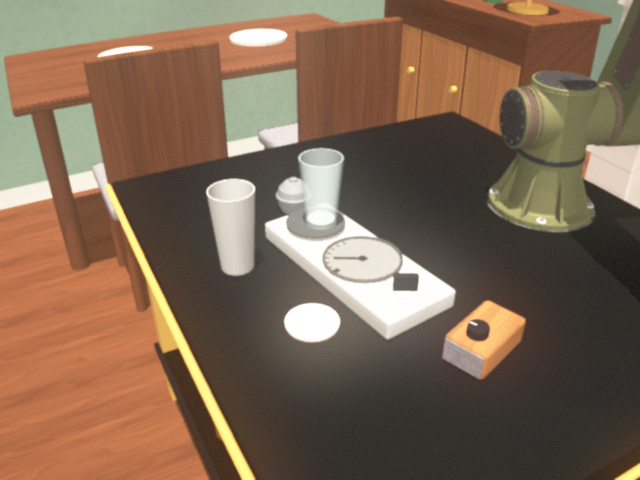

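```bash
cat > h.py <<'E'
from cell import manip
import cv2,numpy as np
def px2w(name,u,v,z):
    c=manip.calibration(name);K=np.array([[c['fx'],0,c['cx']],[0,c['fy'],c['cy']],[0,0,1]])
    n=cv2.undistortPoints(np.array([[[u,v]]],float),K,np.array(c['distortion']))[0,0]
    R=np.array(c['R']);t=np.array(c['t']);o=-R.T@t;d=R.T@np.array([n[0],n[1],1]);return o+d*(z-o[2])/d[2]
E
python3 - <<'E'
import cv2
p=cv2.imread("pics/top0.png")[215:345,185:345]
cv2.imwrite("pics/crop0.png",cv2.resize(p,None,fx=5,fy=4.6 if 0 else 4.6,interpolation=cv2.INTER_CUBIC)[:600])
from h import *
for n,u,v,z in [("knobtop",222,287,83),("dialc",285.5,278.5,55),("c1",194,248,45),("c2",399,223,45),("c3",410,304,45),("c4",203,330,45),("cup",372,272,203),("vol",135,302,73)]:print(n,px2w("top",u,v,z).round(1))
E
```

```text
knobtop [522. 180.  83.]
dialc [537.8  65.3  55. ]
c1 [594.1 239.8  45. ]
c2 [ 645.1 -150.3   45. ]
c3 [ 491.  -171.1   45. ]
c4 [439.8 219.9  45. ]
cup [551.8 -79.5 203. ]
vol [493.2 340.2  73. ]
```

View pics/crop0.png

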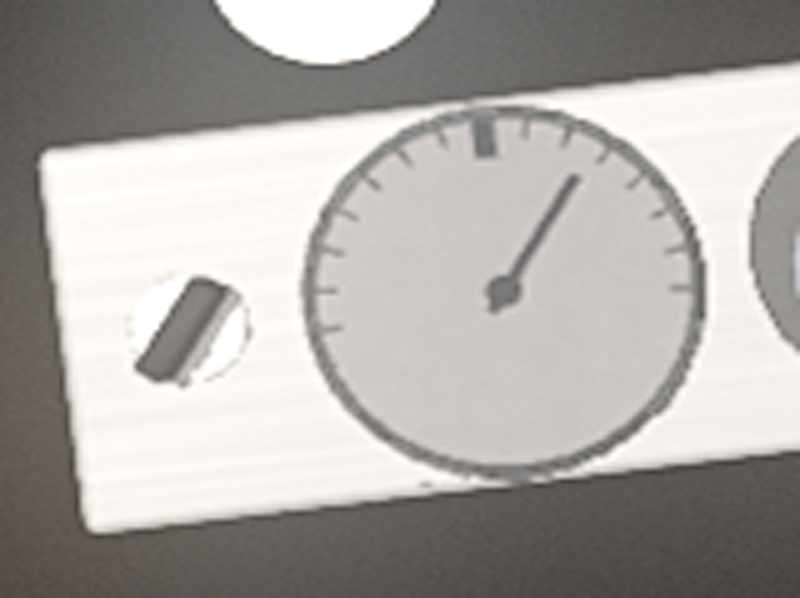

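arm_command(
  steps=[
    [0.5, [-1.6, 3.0, 0], 0],
    [0.5, [-1.6, 3.0, 0], 0],
    [0.5, [-1.6, 3.0, 0], 0],
    [0.5, [-1.6, 3.0, 0], 0],
    [0.5, [-1.6, 3.0, 0], 0],
  ],
)

```text
clock: 0.52
eef_pos: [256.4, 420.6, 205.2]
eef_rot: [-3.141, 0.0, 1.335]
wrist_force: [-0.0, 0.1, -0.0]
finger_gap: 64.0
```

arm_command(
  steps=[
    [0.5, [-1.6, 3.0, 0], 0],
    [0.5, [-1.6, 3.0, 0], 0],
    [0.5, [-1.6, 3.0, 0], 0],
    [0.5, [-1.6, 3.0, 0], 0],
    [0.5, [-1.6, 3.0, 0], 0],
  ],
)

```text
clock: 0.93
eef_pos: [383.7, 307.7, 205.3]
eef_rot: [-3.141, 0.0, 1.335]
wrist_force: [-0.5, 1.3, -0.8]
finger_gap: 47.0
```

arm_command(
  steps=[
    [0.5, [-1.6, 3.0, 0], 0],
    [0.5, [-1.6, 3.0, 0], 0],
    [0.5, [-1.6, 3.0, 0], 0],
    [0.5, [0, 0, 0], 0.1],
    [0.5, [0, 0, 0], 0.1],
  ],
)

```text
clock: 1.35
eef_pos: [460.0, 240.0, 204.9]
eef_rot: [-3.141, 0.001, 1.128]
wrist_force: [0.4, 0.8, 0.0]
finger_gap: 47.3
```

arm_command(
  steps=[
    [0.5, [-0.85, 2.7, 0], 0],
    [0.5, [-0.85, 2.7, 0], 0],
    [0.5, [-0.85, 2.7, 0], 0],
    [0.5, [0, 0, 0], 0.08],
    [0.5, [0, 0, 0], 0],
  ],
)

```text
clock: 1.77
eef_pos: [522.2, 183.1, 204.8]
eef_rot: [-3.141, 0.001, 1.049]
wrist_force: [-0.5, -0.1, 0.6]
finger_gap: 46.9
```

Run:
```python
from h import *
s=manip.read_state();p,d=manip.camera("wrist");cv2.imwrite("pics/w1.png",p[:,:,::-1]);np.save("pics/w1.npy",d)
c=manip.calibration("wrist");print(s['eef_pos'],s['eef_rot'],c)
t,_=manip.camera("top");cv2.imwrite("pics/t1.png",t[:,:,::-1])
```

```text
[522.23473237 183.09369649 204.78360067] [-3.14079182e+00  8.33926141e-04  1.04941824e+00] {'fx': 357.21110013542506, 'fy': 357.21110013542506, 'cx': 318.65785826779916, 'cy': 240.62534683270172, 'distortion': array([-0.03637516,  0.        ,  0.        ,  0.        ,  0.        ]), 'tool_from_camera': array([[ 9.99999497e-01, -8.81762120e-04, -4.78430606e-04,
         5.88099502e-01],
       [ 9.73767026e-04,  9.67834112e-01,  2.51587328e-01,
        -7.19666902e+01],
       [ 2.41201286e-04, -2.51587667e-01,  9.67834484e-01,
        -1.79441298e+02],
       [ 0.00000000e+00,  0.00000000e+00,  0.00000000e+00,
         1.00000000e+00]])}
```

View pics/w1.png

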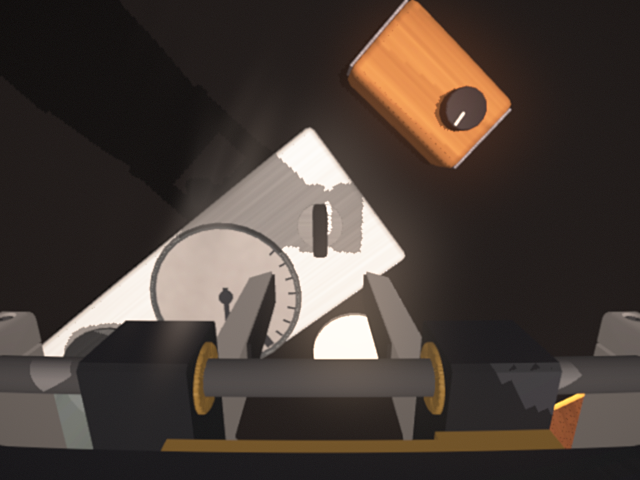

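```bash
cat >> h.py <<'E'
from scipy.spatial.transform import Rotation as Ro
def wpx(u,v,z,pos,rot):
    c=manip.calibration("wrist");K=np.array([[c['fx'],0,c['cx']],[0,c['fy'],c['cy']],[0,0,1]])
    n=cv2.undistortPoints(np.array([[[u,v]]],float),K,np.array(c['distortion']))[0,0]
    T=np.array(c['tool_from_camera']);R=Ro.from_euler('xyz',rot).as_matrix()
    o=R@T[:3,3]+pos;d=R@T[:3,:3]@np.array([n[0],n[1],1]);return o+d*(z-o[2])/d[2]
E
python3 - <<'E'
from h import *
p=cv2.imread("pics/w1.png")[180:280,260:380];cv2.imwrite("pics/w1c.png",cv2.resize(p,None,fx=6,fy=6,interpolation=cv2.INTER_CUBIC))
pos=[522.2,183.1,204.8];rot=[-3.1408,.0008,1.0494]
for u,v in [(320,204),(320,257),(320,230.5)]:print(wpx(u,v,83,pos,rot).round(1))
print(wpx(320,226,49,pos,rot))
E
```

```text
[500.5 197.3  83. ]
[541.3 173.9  83. ]
[520.5 185.8  83. ]
[523.47909856 184.20769883  49.        ]
```

View pics/w1c.png

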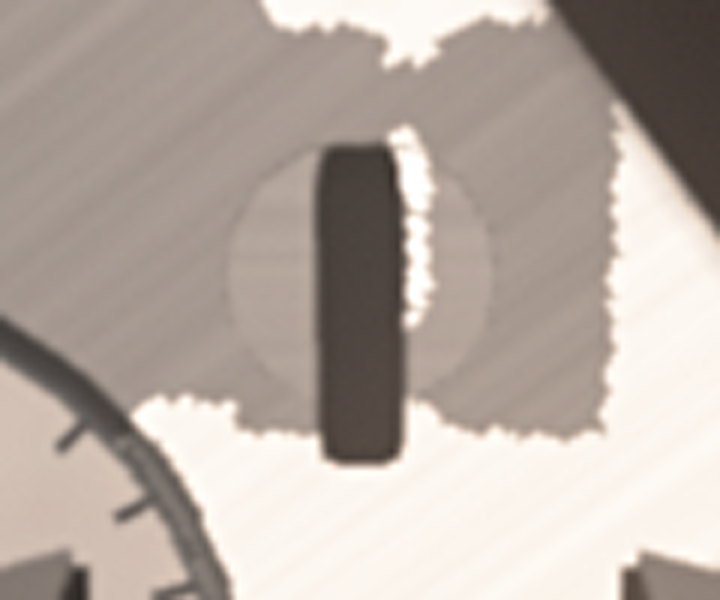

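arm_command(
  steps=[
    [0.5, [0, 0, 3], 0],
    [0.5, [0, 0, 3], 0],
    [0.5, [0, 0, 3], 0],
    [0.5, [0, 0, 3], 0],
    [0.5, [0.1, 0, 2.5], 0],
  ],
)

```text
clock: 2.28
eef_pos: [521.1, 185.5, 58.6]
eef_rot: [-3.141, 0.001, 1.058]
wrist_force: [0.1, 0.2, 0.1]
finger_gap: 46.9
```

arm_command(
  steps=[
    [0.4, [0, 0, 0.4], 0],
    [0.3, [0, 0, 0], 0],
    [0.2, [0, 0, 0], 0],
    [0.1, [0, 0, 0], 0],
    [0.0, [0, 0, 0], 0],
  ],
  force=10,
)

```text
clock: 2.7
eef_pos: [523.0, 185.3, 58.1]
eef_rot: [3.14, -0.002, 1.056]
wrist_force: [0.2, 0.1, 1.2]
finger_gap: 17.3
```

arm_command(
  steps=[
    [0, [0, 0, 0], 0],
    [0, [0, 0, 0], 0],
    [0, [0, 0, 0], 0],
  ],
)

```text
clock: 2.95
eef_pos: [522.3, 184.2, 57.9]
eef_rot: [3.141, 0.001, 1.055]
wrist_force: [-6.0, -8.3, 10.6]
finger_gap: 12.9
```

arm_command(
  steps=[
    [0, [-0.1, 0, -0.1], 0],
    [0, [0, 0, 0], -0.08],
    [0, [0, 0, 0], -0.08],
    [0, [0, 0, 0], -0.08],
    [0, [0, 0, 0], -0.08],
  ],
)

```text
clock: 3.37
eef_pos: [522.1, 184.1, 58.0]
eef_rot: [3.14, -0.0, 1.379]
wrist_force: [1.4, -0.5, -2.7]
finger_gap: 12.9
```

arm_command(
  steps=[
    [0, [0, 0, 0], -0.08],
    [0, [0, 0, 0], -0.08],
    [0, [0, 0, 0], 0],
  ],
)

```text
clock: 3.62
eef_pos: [522.2, 184.1, 58.0]
eef_rot: [3.14, -0.0, 1.539]
wrist_force: [0.9, -1.0, -1.5]
finger_gap: 13.1
```

Run:
```python
from h import *
s=manip.read_state();print(s['eef_pos'],s['eef_rot'],s['wrist_force'],s['moment'])
t,_=manip.camera("top");cv2.imwrite("pics/t2.png",cv2.resize(t[215:345,185:345,::-1],None,fx=5,fy=4.6,interpolation=cv2.INTER_CUBIC))
```

```text
[522.1640017  184.087383    58.04657574] [ 3.14031796e+00 -2.10317115e-04  1.53890730e+00] [ 0.92286139 -1.00172928 -1.49414178] [-0.22830869 -0.34155326  0.08142635]
```

View pics/t2.png

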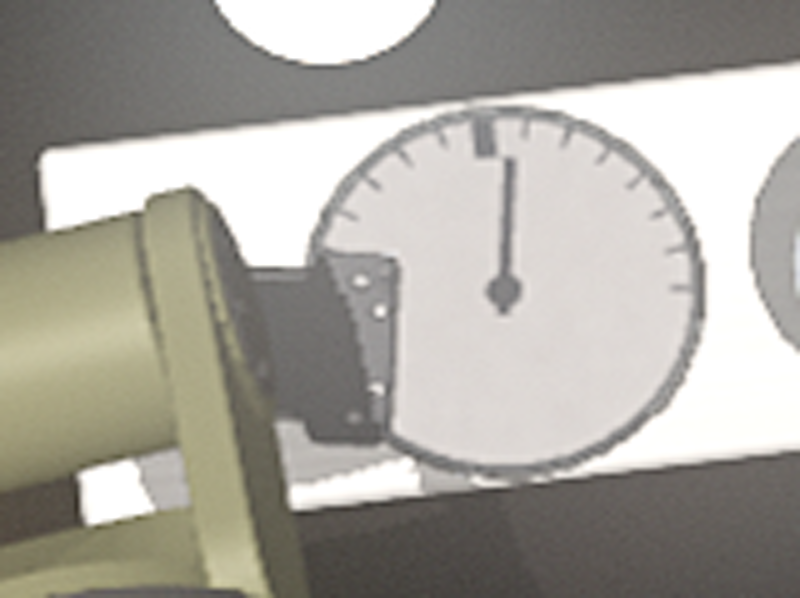

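arm_command(
  steps=[
    [0, [0, 0, 0], -0.06],
    [0, [0, 0, 0], -0.06],
    [0, [0, 0, 0], -0.06],
    [0, [0, 0, 0], 0],
    [0, [0, 0, 0], 0],
  ],
)

```text
clock: 4.08
eef_pos: [522.1, 184.1, 58.0]
eef_rot: [3.14, 0.0, 1.711]
wrist_force: [1.9, -1.4, 3.0]
finger_gap: 13.1
```

Run:
```python
from h import *
t,_=manip.camera("top");cv2.imwrite("pics/t3.png",cv2.resize(t[215:345,185:345,::-1],None,fx=5,fy=4.6,interpolation=cv2.INTER_CUBIC))
```

```text
(no output)
```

View pics/t3.png

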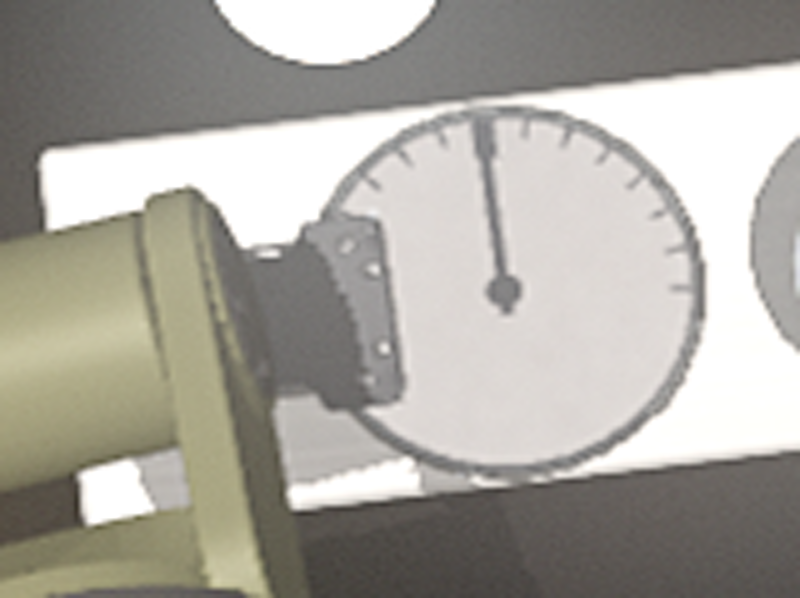

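The pointer lies on the zero mark (tip near crop pixel (489,155), mark at (484,155)). I'll let go and lift off.

arm_command(
  steps=[
    [0.15, [0, 0, 0], 0],
    [0.3, [0, 0, 0], 0],
    [0.45, [0, 0, 0], 0],
    [0.45, [0, 0, 0], 0],
    [0.45, [0, 0, 0], 0],
  ],
)

```text
clock: 4.55
eef_pos: [521.7, 184.2, 57.3]
eef_rot: [-3.141, -0.0, 1.715]
wrist_force: [0.7, 0.8, 0.6]
finger_gap: 37.3
```

arm_command(
  steps=[
    [0.45, [0, 0, -1.5], 0],
    [0.45, [0, 0, -3], 0],
    [0.45, [0, 0, -3], 0],
    [0.45, [0, 0, -3], 0],
    [0.45, [0, 0, -2], 0],
  ],
)

```text
clock: 4.97
eef_pos: [522.2, 184.3, 185.4]
eef_rot: [3.139, -0.0, 1.715]
wrist_force: [-0.2, 0.1, 0.5]
finger_gap: 42.3
```

arm_command(
  steps=[
    [0.45, [0, 0, 0], 0],
    [0.45, [0, 0, 0], 0],
  ],
)

```text
clock: 5.13
eef_pos: [522.0, 184.2, 183.1]
eef_rot: [3.14, -0.0, 1.715]
wrist_force: [-0.7, 0.4, -0.2]
finger_gap: 42.3
```

Run:
```python
from h import *
s=manip.read_state();print(s['eef_pos'],s['wrist_force'],s['qd'].round(3))
t,_=manip.camera("top");cv2.imwrite("pics/t4.png",t[:,:,::-1]);cv2.imwrite("pics/t4c.png",cv2.resize(t[215:345,185:345,::-1],None,fx=5,fy=4.6,interpolation=cv2.INTER_CUBIC))
```

```text
[521.99382076 184.2184827  183.0983001 ] [-0.71227536  0.37061199 -0.24827574] [-0.001  0.032  0.035 -0.002 -0.012 -0.004]
```

View pics/t4c.png

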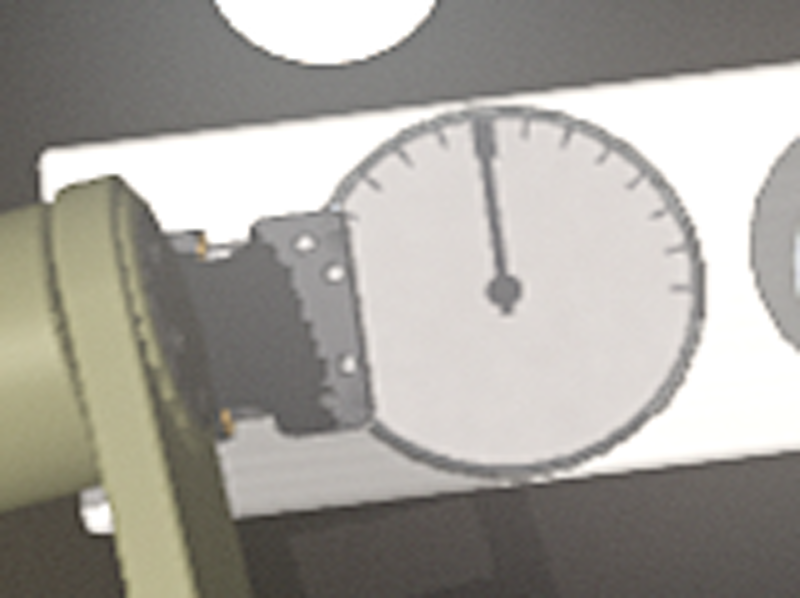

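View pics/t4.png

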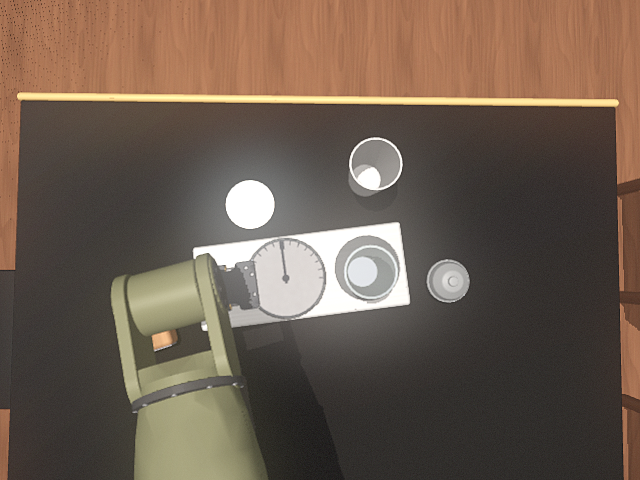

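The pointer is still on the zero mark after release. The cup (372,272), shaker, mould and coaster haven't moved, and the gripper is clear.

```bash
python3 -c "
from cell import manip
print(manip.sign_off())"
```

```text
the job is handed in; nothing more can be done
None
```

I gripped the tare knob's wing and turned it anticlockwise about 0.66 rad in small steps. I checked the dial along the way, then let go and lifted the gripper about 125 mm clear. The job was handed in at about 5.2 s of the 29 s allowed; sign-off gives no verdict.

- **Pointer:** in the last top picture it lies on the broad zero mark, within about 1–2° as read by eye, and it did not move when I let go.
- **Cup and loose items:** the cup, shaker, mould and coaster appear exactly where they were at the start.
- **Volume knob:** the arm hid it in the last picture, so I did not check it again. The fingers stayed away from the speaker.
- **Forces:** the wrist force reached about 15 N as the fingers closed and was near zero at the end.

No check failed. The knob positions from the top and wrist cameras differed by up to about 6 mm; I went in between them, and the grip held.

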